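# Load the tube clamp and set its wing screw

## Task

Put the two green-capped dropper tubes from the foam rack into the two bores of the metal clamp block, one in each, upright and fully down. When both are in, turn the block's wing screw clockwise until it seats, then back it off a quarter turn and finish while still holding the screw there by its wings. Leave the timer, forceps, white bottle and marker where they are.

Things in the scene. Friction and masses are not known exactly. Their poses are not given: they have to be found in the camera images.
- clamp_block: fixed clamp block on the worktop, an aluminium bar 56 x 190 mm and 34 mm high, with a 36 mm wide boss and the wing screw in the middle of its top. Origin at the centre of its underside, y along its length, z up.
- bore_a (a point): centre of the mouth of the round bore near the +y end of the clamp block, on its top face (34 mm above the worktop, 74 mm from the screw axis). Bore 12.5 mm wide with a small chamfer, narrowing to 9.5 mm from 10 mm down to fit the tapered tubes; 18 mm deep in all, closed at the bottom. A tube fully down stands with its foot 18 mm below this point.
- bore_b (a point): the same for the like bore near the -y end of the clamp block.
- thumbscrew (a joint): angle of the steel wing screw on the clamp block, rad; grows as it is turned clockwise seen from above. 0 = seated against its hard stop, where the wings lie along the block's length; it starts unscrewed, between -1.3 and -0.6 (so one grasp is enough to seat it); -1.57 is a quarter turn backed off, wings across the block. It stays where it is left, turns against a light friction of about 0.06 N m, has another stop at -2.7, and does not rise or sink.
- wing_grip (a point): centre of the wings of the screw, on its upright axis, 81 mm above the worktop; turns with the screw. The wings are one flat upright bar, 38 mm along this point's y, 10 mm thick along its x, 26 mm high (13 mm above and below this point); below them is only a slim stem and collar down to the boss, whose top is 31 mm below this point.
- tube_a_mid (a point): centre (half-way up) of one of two equal loose dropper tubes that stand upright in the white foam rack. Tube 58 mm high, 12 g, z up along it: a clear foot that tapers from 13 mm wide under the cap to 6 mm at the bottom, a round ribbed green cap 14 mm wide from 3 to 15 mm above this point, then a thin green nozzle to 29 mm above it. Grip it by the cap.
- tube_b_mid (a point): the same for the other tube.
- foam_rack: fixed white foam block, 60 x 48 mm and 34 mm high, with six holes in two rows of three; origin at the centre of its underside, x along its 60 mm length. tube_a stands in the hole 19.5 mm toward -x and 9.5 mm toward -y, tube_b in the one 18.5 mm toward +x and 9.5 mm toward +y; the tube feet rest 17 mm above the worktop, loosely, 17 mm deep in the foam. The other holes are empty.
- timer: loose white countdown timer, 62 x 62 x 18 mm, lying on the worktop; leave alone. Origin under its centre.
- forceps: loose steel forceps 136 mm long, 5 mm high, lying on the worktop; leave alone. Origin under its centre.
- green_bottle: loose white reagent bottle with a green cap, 48 mm wide, 93 mm high; leave alone. Origin under its centre.
- marker: loose black marker pen 137 mm long, 13 mm thick, lying on the worktop; leave alone. Origin under its centre.

How it is judged:
By the outcome, as a careful person would: the job done as asked, in the order asked, and still so for the second after the job is handed in, while the arm keeps its last pose, push and grip.
It also fails if it takes over 72 s, if anything falls off the work surface, if the arm or the gripper's body presses on something with over 40 N, if the wrist force passes 120 N, or if a joint passes its speed limit or range.

## Robot

A 6-joint arm with a two-finger parallel gripper is mounted at the origin on the work surface; the furniture and walls round the work are solid. World frame = base frame: x ahead of the robot, y to its left, z up, the work surface at z = 0. Lengths are in m, angles in rad, forces in N, time in s.
With the tool pointing down it reaches from about 0.425 to 0.95 m from the base axis. Payload 14.7 kg.
Tool frame: the origin (TCP) lies on the centre line of the jaws, within the pads' length; the fingertips stand env.finger_overhang ahead of it and the grasp point (between the pads) lies 5 mm behind it (env.finger_overhang is the distance from the TCP to the fingertips, in m); z points along the fingers, y is the line along which they close (so a half turn about z gives the same grasp; the last joint's range is limited). The gripper opens to 85 mm and grips with 20 to 120 N. Pads are 22 mm wide; open, the fingers measure 114 mm over their backs; the gripper's body (76 mm by 85 mm) begins 54 mm behind the grasp point. The pads swing forward as they close: fully open they stand 13 mm farther back than shut.
Start: joints at [-1.363, 0.48, 1.596, -0, 1.065, -0.047], TCP at [0.164, -0.629, 0.245] pointing down, gripper open.
Joint ranges: [-2.75, 2.75], [-0.82, 2.05], [0.23, 2.67], [-1.56, 4.7], [0.09, 2.69], [-2.92, 2.92]. Speed limits (rad/s): [1.89, 1.89, 2.39, 3.01, 3.01, 3.01].

## Interface

Orientations are given as a rotation vector (axis times angle).
In Python, from station import env gives the robot as it stands. Calls block until the motion is done:
- env.goto(position, orientation): joint-space move of the TCP to a pose.
- env.move_l(position, ori=None, rate=0.15): straight line of the TCP; ori=None keeps the orientation; rate is the mean speed in m/s.
- env.move_j(angles): joint-space move.
- env.command_gripper(opening, effort=None): opening from 0.0 (shut) to 1.0 (fully open); effort is the grip in N (None keeps the last); returns when the fingers have stopped.
- env.sleep(seconds).
- env.inverse_kinematics(position, orientation): joint angles nearest the present ones, or None.
- env.grab_frame(name): name is "scene" or "top" or "wrist"; returns (picture, depth): 400x640x3 uint8, red, green, blue; 400x640 float32, m along the optical axis (not along the pixel's ray), 0 where there is no reading.
- env.get_calibration(name): a dict with "fx", "fy", "cx", "cy" (pixels), "R" (3x3) and "t" (3): a world point X has camera coordinates R X + t; the wrist camera has in their place "hand_eye" (4x4, takes a point from camera to tool coordinates, whose origin is the TCP and whose axes are the flange's). Camera axes: x right, y down, z forward; pixel columns grow to the right and rows downward; lengths in m; the calibration is good to about 2 mm. The wrist camera is an equidistant fisheye: a pixel r from the principal point sees the ray r / f radians off the axis. A picture is of the moment at which its call begins: read the wrist's pose just before it. get_calibration takes no time and is no camera call.
A pose or a line that the arm cannot do raises env.PlanningError and nothing moves.
- env.sign_off(): hands the job in; it is judged then, once.
Readings, each from a call of its own:
- env.get_time_s(): time.
- env.get_joint_pos(): joint angles.
- env.get_qvel(): joint speeds.
- env.get_joint_torque(): joint torques, N m.
- env.get_eef_pos(): TCP position.
- env.get_orientation(): TCP orientation.
- env.get_force(): force on the tool from outside, world axes, zero at the start.
- env.get_ft_torque(): the same for the moment, N m.
- env.get_gripper_width(): opening from 0.0 (shut) to 1.0 (fully open).
- env.get_grip_force(): force on a finger pad.
Only numpy, scipy, OpenCV 4.12 (cv2) and the standard library are available. Lean on these libraries where they do the work, as an engineer would, in place of code of your own. Each camera call takes 0.05 s, during which the arm holds its last target. There are 200 camera calls.

## Working session

There is one attempt and no reset: what is moved stays moved. The work goes in short steps, each a Python script; the robot and the scene stay as the last script left them, time stands still between calls to the robot, and variables do not carry over. Pictures are saved under pics/ and viewed, at most 10 in all, crops included, and the job is handed in when it is done.

```bash
mkdir -p pics; ls; python3 - <<'E'
from station import env
import cv2,numpy as np
for n in ("scene","top"):
    p,d=env.grab_frame(n); cv2.imwrite(f"pics/{n}0.png",p[...,::-1]); np.savez(f"{n}0.npz",p=p,d=d)
    print(n,env.get_calibration(n))
print(env.get_calibration("wrist"),env.finger_overhang,env.get_time_s(),env.get_orientation())
E
```

```text
pics
scene {'fx': 512.0977533254985, 'fy': 512.0977533254985, 'cx': 316.30392826440266, 'cy': 196.90319542201746, 'R': array([[-0.90089196, -0.43395933, -0.00854314],
       [-0.31767398,  0.67264225, -0.66830805],
       [ 0.29576499, -0.59935941, -0.74383558]]), 't': array([0.48273104, 0.28156957, 1.5075163 ])}
top {'fx': 462.92073891477895, 'fy': 462.92073891477895, 'cx': 315.9389294938338, 'cy': 195.42305266957902, 'R': array([[-0.02065442, -0.99977462, -0.0049091 ],
       [-0.99685341,  0.02096942, -0.07644314],
       [ 0.07652885,  0.00331476, -0.99706186]]), 't': array([-0.06336975,  0.60464181,  1.34514515])}
{'fx': 309.70691628693146, 'fy': 309.70691628693146, 'cx': 317.72751510436734, 'cy': 198.0812625758809, 'hand_eye': array([[ 6.11269978e-04, -9.53079492e-01, -3.02719521e-01,
         7.75571283e-02],
       [ 9.99999478e-01,  8.30277517e-04, -5.94777685e-04,
        -7.67634965e-04],
       [ 8.18211626e-04, -3.02718999e-01,  9.53079502e-01,
        -1.29131667e-01],
       [ 0.00000000e+00,  0.00000000e+00,  0.00000000e+00,
         1.00000000e+00]])} 0.014 0.1 [-3.11510839e+00 -3.98957980e-01  1.06684604e-04]
```

View pics/top0.png

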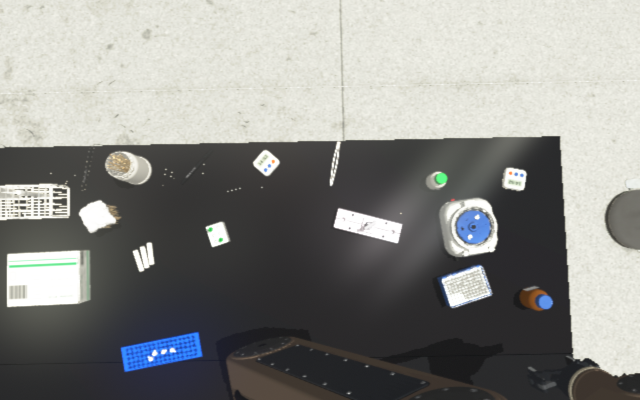

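View pics/scene0.png

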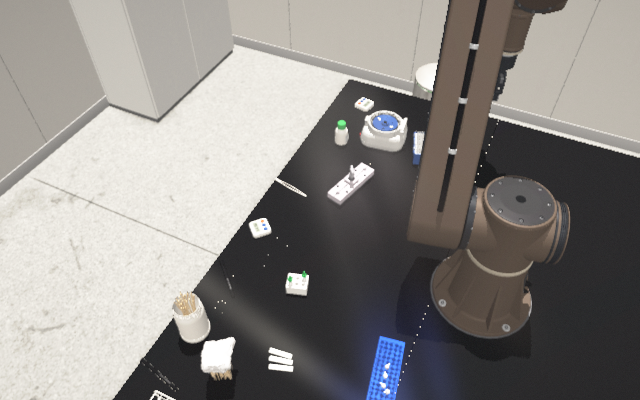

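The top view shows the rack at about (218,234), with green caps at about (211,238) and (222,229). The clamp block runs from (335,217) to (402,235), with the screw near (368,226). I'll work out rough positions from these, then look from close by with the wrist camera.

```bash
cat > h.py <<'E'
from station import env
import numpy as np, cv2
from scipy.spatial.transform import Rotation as Ro
def down(yaw):  # tool z down, tool y at angle yaw+90deg... tool x along (cos,sin) yaw
    c,s=np.cos(yaw),np.sin(yaw)
    return Ro.from_matrix(np.array([[c,s,0],[s,-c,0],[0,0,-1.]])).as_rotvec()
def ray(n,u,v,T=None):
    """origin, direction in world"""
    k=env.get_calibration(n)
    x,y=(u-k['cx'])/k['fx'],(v-k['cy'])/k['fy']
    if n=='wrist':
        r=np.hypot(x,y); d=np.array([x/r*np.sin(r),y/r*np.sin(r),np.cos(r)])
        M=T@k['hand_eye']; return M[:3,3],M[:3,:3]@d
    R=k['R']; return -R.T@k['t'],R.T@np.array([x,y,1])
def atz(n,u,v,z,T=None):
    o,d=ray(n,u,v,T); return o+d*(z-o[2])/d[2]
def pose():
    T=np.eye(4);T[:3,:3]=Ro.from_rotvec(env.get_orientation()).as_matrix();T[:3,3]=env.get_eef_pos();return T
def proj(X,T):
    k=env.get_calibration('wrist');c=np.linalg.inv(T@k['hand_eye'])@np.append(X,1)
    r=np.hypot(c[0],c[1]);th=np.arctan2(r,c[2]);return np.array([k['cx']+k['fx']*th*c[0]/r,k['cy']+k['fy']*th*c[1]/r])
def rectify(p,T,cx,cy,z,half,px=2500,w=None):
    """orthographic-map of plane z around (cx,cy): image right=+x world, up=+y"""
    n=int(half*2*px);g=np.arange(n)/px-half
    m=np.zeros((n,n,2),np.float32)
    X,Y=np.meshgrid(cx+g,cy-g)
    P=np.stack([X,Y,np.full_like(X,z),np.ones_like(X)],-1)
    k=env.get_calibration('wrist');c=P@np.linalg.inv(T@k['hand_eye']).T
    r=np.hypot(c[...,0],c[...,1])+1e-12;th=np.arctan2(r,c[...,2])
    return cv2.remap(p,(k['cx']+k['fx']*th*c[...,0]/r).astype(np.float32),(k['cy']+k['fy']*th*c[...,1]/r).astype(np.float32),cv2.INTER_CUBIC)
E
python3 - <<'E'
from h import *
for u,v,z in [(218,234,.034),(211,238,.06),(222,229,.06),(335,217,.034),(402,235,.034),(368,226,.08)]: print(u,v,atz('top',u,v,z).round(4))
p=cv2.imread('pics/top0.png')
a=cv2.resize(p[205:260,185:255],None,fx=8,fy=8,interpolation=3)
b=cv2.resize(p[200:255,325:415],None,fx=8,fy=8,interpolation=3)
cv2.imwrite('pics/c1.png',np.vstack([np.pad(a,((0,0),(0,160),(0,0))),b])[:, :][:880] if 0 else cv2.resize(np.hstack([a,b]),None,fx=.6,fy=.6))
for c in [(.55,.29),(.58,-.05)]:
  for y in (0,.5,-.5,1.57,-1.57): print(c,y,env.inverse_kinematics([*c,.3],down(y)))
E
```

```text
218 234 [0.4956 0.2119 0.034 ]
211 238 [0.4846 0.2263 0.06  ]
222 229 [0.5096 0.1947 0.06  ]
335 217 [ 0.538  -0.1303  0.034 ]
402 235 [ 0.4816 -0.324   0.034 ]
368 226 [ 0.5094 -0.2209  0.08  ]
(0.55, 0.29) 0 [ 4.36475968e-01  3.92218725e-01  1.59946594e+00 -4.44089210e-16
  1.14990799e+00  2.00727229e+00]
(0.55, 0.29) 0.5 [ 4.36475968e-01  3.92218725e-01  1.59946594e+00 -8.88178420e-16
  1.14990799e+00  1.50727229e+00]
(0.55, 0.29) -0.5 [ 4.36475968e-01  3.92218725e-01  1.59946594e+00 -8.88178420e-16
  1.14990799e+00  2.50727229e+00]
(0.55, 0.29) 1.57 [0.43647597 0.39221873 1.59946594 0.         1.14990799 0.43727229]
(0.55, 0.29) -1.57 [ 0.43647597  0.39221873  1.59946594  0.          1.14990799 -2.70591301]
(0.58, -0.05) 0 [-1.38066155e-01  3.33628188e-01  1.68996749e+00 -4.44089210e-16
  1.11799697e+00  1.43273017e+00]
(0.58, -0.05) 0.5 [-1.38066155e-01  3.33628188e-01  1.68996749e+00 -8.88178420e-16
  1.11799697e+00  9.32730171e-01]
(0.58, -0.05) -0.5 [-1.38066155e-01  3.33628188e-01  1.68996749e+00 -8.88178420e-16
  1.11799697e+00  1.93273017e+00]
(0.58, -0.05) 1.57 [-0.13806616  0.33362819  1.68996749  0.          1.11799697 -0.13726983]
(0.58, -0.05) -1.57 None
```

View pics/c1.png

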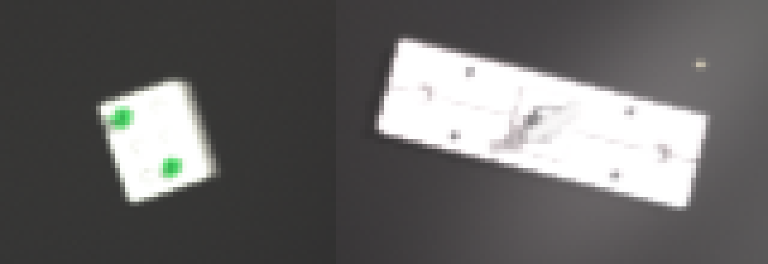

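The enlarged crop puts the caps at top pixels of about (210.4,229.6) and (220.8,239.8). The block has its screw in the middle, near (0.51,-0.22). Next I'll take wrist views of each from two opposite yaws, so that the hand-eye bias cancels.

```bash
cat > look.py <<'E'
from h import *
out={}
for nm,(cx,cy),yaws,z in [('block',(.51,-.224),(2.6,-.54),.22),('rack',(.496,.212),(3.3,.16),.17)]:
    for i,y in enumerate(yaws):
        env.goto([cx,cy,z],down(y)); env.sleep(.2)
        T=pose(); p,d=env.grab_frame('wrist'); np.savez(f'{nm}{i}.npz',p=p,d=d,T=T)
print(env.get_time_s())
I=[]
for nm,c,h,z,px in [('block',(.51,-.224),.105,.034,1900),('rack',(.496,.212),.05,.061,4000)]:
    r=[rectify(f['p'],f['T'],*c,z,h,px) for f in (np.load(f'{nm}{i}.npz') for i in (0,1))]
    cv2.imwrite(f'pics/{nm}r.png',np.hstack(r)[...,::-1])
E
python3 look.py
```

```text
11.2
```

View pics/rackr.png

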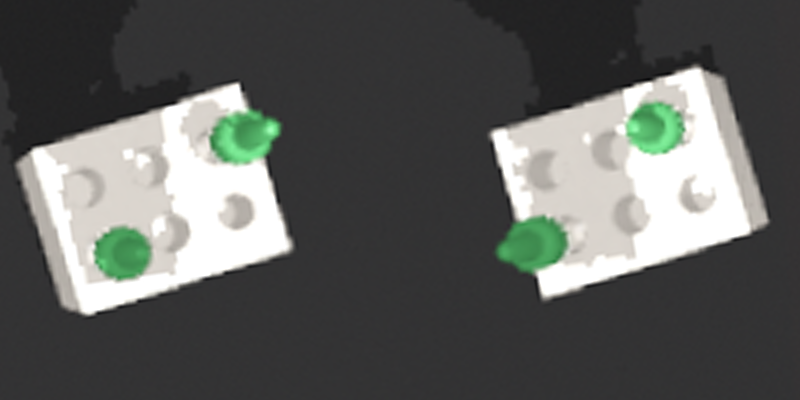

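View pics/blockr.png

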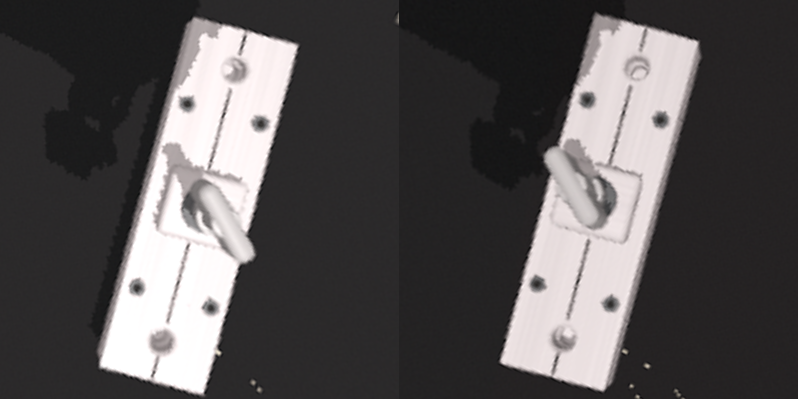

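In the rack views (left | right), tube A's cap is at (123,252) | (538,244) and tube B's at (240,138) | (656,127). The foam-top corners are (40,148),(240,83),(291,247),(90,314) on the left and (490,130),(698,68),(752,233),(544,298) on the right. In the block views, the bores are at (235,69),(161,341) | (637,69),(564,337). The wing top runs from (203,190) to (246,255) | (553,155) to (593,216).

```bash
cat > meas.py <<'E'
from h import *
def mp(nm,i,pts,z):
    c,h,z0,px={'block':((.51,-.224),.105,.034,1900),'rack':((.496,.212),.05,.061,4000)}[nm]
    T=np.load(f'{nm}{i}.npz')['T'];o=(T@env.get_calibration('wrist')['hand_eye'])[:3,3]
    n=int(2*h*px);r=[]
    for u,v in pts:
        X=np.array([c[0]-h+(u-n*i)/px,c[1]+h-v/px,z0]);r.append((o+(X-o)*(z-o[2])/(z0-o[2]))[:2])
    return np.array(r)
K=[mp('rack',0,[(40,148),(240,83),(291,247),(90,314)],.034),mp('rack',1,[(490,130),(698,68),(752,233),(544,298)],.034)]
for k in K: print('rack c',k.mean(0).round(4),[np.linalg.norm(k[a]-k[a-1]).round(4) for a in range(4)])
k=(K[0]+K[1])/2;d=(k[1]-k[0])+(k[2]-k[3]);th=np.arctan2(d[1],d[0]);c=k.mean(0)
R=np.array([[np.cos(th),-np.sin(th)],[np.sin(th),np.cos(th)]])
print('th',th,'A',c+R@[-.0195,-.0095],'B',c+R@[.0185,.0095])
C=[mp('rack',0,[(123,252),(240,138)],.058),mp('rack',1,[(538,244),(656,127)],.058)]
print('caps',C[0].round(4).tolist(),C[1].round(4).tolist(),((C[0]+C[1])/2).round(4).tolist())
B=[mp('block',0,[(235,69),(161,341)],.034),mp('block',1,[(637,69),(564,337)],.034)]
b=(B[0]+B[1])/2;d=b[0]-b[1]
print('bores',B[0].round(4).tolist(),B[1].round(4).tolist(),b.round(4).tolist(),np.linalg.norm(d),'ang y',np.arctan2(d[1],d[0]),b.mean(0))
W=[mp('block',0,[(203,190),(246,255)],.092),mp('block',1,[(553,155),(593,216)],.092)]
for w in W: print('wing',w.mean(0),np.arctan2(*(w[0]-w[1])[::-1]),np.linalg.norm(w[0]-w[1]))
for i in (0,1):
    M=np.load(f'rack{i}.npz')['T'];print('tool x',M[:2,0])
E
python3 meas.py
```

```text
rack c [0.495 0.214] [np.float64(0.0483), np.float64(0.0585), np.float64(0.0478), np.float64(0.059)]
rack c [0.4932 0.2155] [np.float64(0.0491), np.float64(0.0604), np.float64(0.0483), np.float64(0.0607)]
th 0.3069914407713635 A [0.47836278 0.19980126] B [0.50884452 0.22939625]
caps [[0.4775, 0.199], [0.5071, 0.2279]] [[0.4793, 0.2007], [0.5092, 0.2303]] [[0.4784, 0.1998], [0.5082, 0.2291]]
bores [[0.5287, -0.1553], [0.4897, -0.2985]] [[0.5303, -0.1553], [0.4918, -0.2964]] [[0.5295, -0.1553], [0.4908, -0.2974]] 0.14727652209778327 ang y 1.3050144233545127 [ 0.51013158 -0.22636842]
wing [ 0.50841829 -0.22673954] 2.1552402265042505 0.03346903140748398
wing [ 0.51135566 -0.22519559] 2.1511945141887705 0.03132636198202256
tool x [-0.98757075 -0.15717508]
tool x [0.98720393 0.15946287]
```

The measurements agree with each other. Picking tube A and putting it in bore a.

```bash
cat > pp.py <<'E'
from h import *
import sys
A=(.4784,.1999);B=(.5085,.2292);BA=(.5295,-.1550);BB=(.4907,-.2978)
TH=.307;BY=1.305
def pick(c):
    env.command_gripper(.5,25)
    env.goto([*c,.12],down(TH)); env.move_l([*c,.052],rate=.08)
    env.command_gripper(0.0,25); print('w',env.get_gripper_width(),env.get_grip_force(),env.get_force())
    env.move_l([*c,.12],rate=.1); print('lift w',env.get_gripper_width())
def insert(c):
    env.goto([*c,.14],down(BY)); env.move_l([*c,.078],rate=.1); env.sleep(.2); f0=env.get_force()
    print('over',env.get_eef_pos(),f0)
    for z in np.arange(.074,.0505,-.0035):
        env.move_l([*c,max(z,.0508)],rate=.04); f=env.get_force()-f0; print(round(z,4),f.round(2))
        if abs(f[2])>12 or np.hypot(*f[:2])>12: print('STOP');break
E
python3 - <<'E'
from pp import *
pick(A);print(env.get_time_s());insert(BA);print(env.get_time_s(),env.get_eef_pos())
p,d=env.grab_frame('wrist');cv2.imwrite('pics/ins1.png',p[...,::-1])
E
```

```text
w 0.14030687096060446 24.46393529762048 [0.52521149 0.14022395 5.05877658]
lift w 0.13617641276468753
14.2333
over [ 0.52988466 -0.15513159  0.07863516] [-0.16194416  0.25228365 -0.47949606]
0.074 [ 0.57 -0.38  1.01]
0.0705 [ 1.05 -0.91  0.11]
0.067 [0.1  0.09 0.19]
0.0635 [ 0.31 -0.9   0.09]
0.06 [ 1.17 -0.76  0.39]
0.0565 [ 0.13 -0.12  0.64]
0.053 [ 0.37 -0.05 -0.76]
18.4917 [ 0.52935983 -0.15490932  0.05276397]
```

View pics/ins1.png

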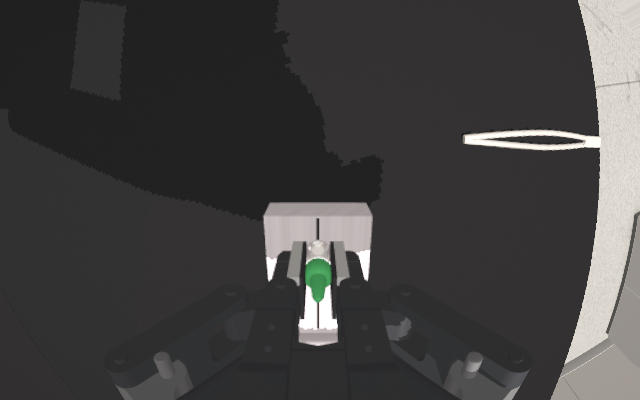

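The picture shows the cap at (318,272) between the pads, with the clear foot going into the block at about (318,248). It's going in with no side force. I'll finish the descent, release, rise a little and check.

```bash
python3 - <<'E'
from pp import *
env.move_l([*BA,.0500],rate=.03);env.sleep(.2);print(env.get_force(),env.get_eef_pos())
env.command_gripper(.4,25);env.move_l([*BA,.13],rate=.15)
T=pose();p,d=env.grab_frame('wrist');cv2.imwrite('pics/rel1.png',p[...,::-1])
for z in (.048,.060,.074): print(z,proj([*BA,z],T))
print(env.get_time_s())
g=(p[...,1].astype(int)-p[...,0]>50);v,u=np.where(g);print(u.min(),u.max(),v.min(),v.max(),len(u))
cv2.imwrite('pics/rel1c.png',cv2.resize(p[150:350,220:420,::-1],None,fx=2.5,fy=2.5))
E
```

```text
[-0.98919059  1.67441866 12.20696115] [ 0.52998041 -0.15519217  0.05054337]
0.048 [318.7567489  213.18179098]
0.06 [318.79471907 219.24173561]
0.074 [318.84399933 227.16421962]
20.0667
310 327 205 228 312
```

View pics/rel1c.png

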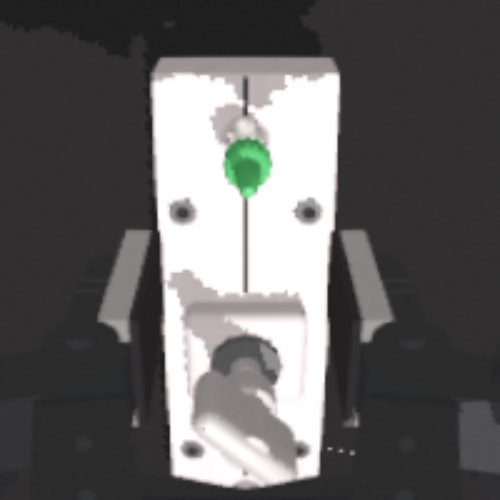

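The tube stands upright in bore a. Its green tip is at v=228 against an expected 227 for fully down, and the descent met the bottom at 12 N. Now tube B into bore b.

```bash
python3 - <<'E'
from pp import *
pick(B);insert(BB)
env.move_l([*BB,.0500],rate=.03);env.sleep(.2);print(env.get_force(),env.get_eef_pos())
env.command_gripper(.4,25);env.move_l([*BB,.15],rate=.15)
T=pose();p,d=env.grab_frame('wrist');np.savez('b2.npz',p=p,T=T)
for z in (.048,.060,.074): print(z,proj([*BB,z],T))
g=(p[...,1].astype(int)-p[...,0]>50);g=g.astype(np.uint8)
print(cv2.connectedComponentsWithStats(g)[2]);print(env.get_time_s())
W=(.5101,-.2264)
for t in (-.848,0,-1.571):
  for k in (-1,0,1): 
    q=env.inverse_kinematics([*W,.08],down(BY-t+k*np.pi)); print(t,k,None if q is None else np.round(q,2))
cv2.imwrite('pics/rel2c.png',cv2.resize(p[120:350,200:440,::-1],None,fx=2.5,fy=2.5))
E
```

```text
w 0.1368233865753845 24.45484264200786 [-0.20661485 -0.71067244  5.10218561]
lift w 0.13934576541515328
over [ 0.49104509 -0.2980106   0.07864679] [ 0.12604806 -0.77808088 -0.92021574]
0.074 [0.02 1.14 0.61]
0.0705 [-0.37  1.45  1.02]
0.067 [0.07 0.59 1.16]
0.0635 [-0.34  1.06  1.08]
0.06 [-0.56  0.12  1.43]
0.0565 [-0.68  0.46  1.16]
0.053 [-0.19  0.53  0.75]
[-1.99256214  1.06969317 12.12944973] [ 0.49120632 -0.29813541  0.05066873]
0.048 [318.83839885 204.55613818]
0.06 [318.87222105 209.70558286]
0.074 [318.91579563 216.38450592]
[[     0      0    640    400 254443]
 [   309      0     19     19    280]
 [   310    198     17     20    250]
 [   491    287     37     39   1027]]
30.375
-0.848 -1 [-0.47  0.58  1.95 -0.    0.62  2.09]
-0.848 0 [-0.47  0.58  1.95 -0.    0.62 -1.05]
-0.848 1 [-0.47  0.58  1.95  0.    0.62  2.09]
0 -1 None
0 0 [-0.47  0.58  1.95 -0.    0.62 -0.21]
0 1 None
-1.571 -1 [-0.47  0.58  1.95 -0.    0.62  1.36]
-1.571 0 [-0.47  0.58  1.95 -0.    0.62 -1.78]
-1.571 1 [-0.47  0.58  1.95 -0.    0.62  1.36]
```

View pics/rel2c.png

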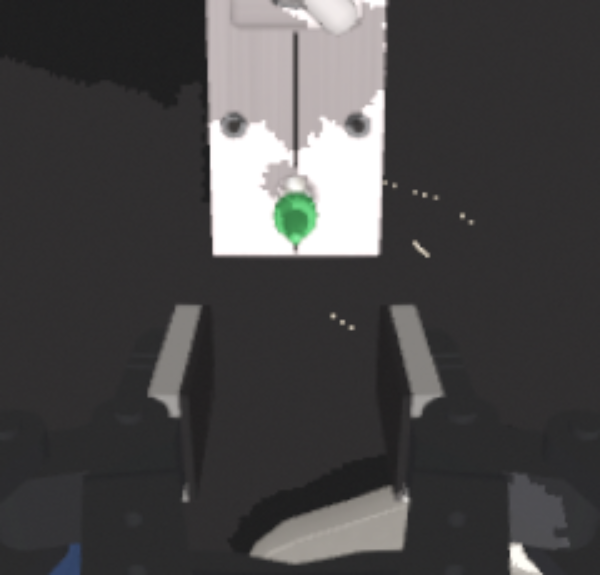

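Tube B is also upright and fully down: its tip is at v=217 against an expected 216. Next I'll grip the wings and turn the screw clockwise to its stop.

```bash
python3 - <<'E'
from pp import *
W=(.5101,-.2264);t0=-.848
env.goto([*W,.15],down(BY-t0)); env.move_l([*W,.076],rate=.08);env.sleep(.2);m0=env.get_ft_torque();f0=env.get_force()
env.command_gripper(0,40);env.sleep(.2)
print('w',env.get_gripper_width(),env.get_grip_force(),(env.get_force()-f0).round(2),(env.get_ft_torque()-m0).round(3))
q=np.array(env.get_joint_pos());q0=q.copy()
for a in list(np.arange(.2,.75,.2))+list(np.arange(.74,1.0,.03)):
    q[5]=q0[5]+a;env.move_j(q);env.sleep(.1);m=env.get_ft_torque()-m0
    T=pose();print(round(a,3),'screw',round(BY-np.arctan2(T[1,0],T[0,0]),3),m.round(3),(env.get_force()-f0).round(1))
    if abs(m[2])>.5:print('stop');break
print(env.get_time_s(),env.get_gripper_width())
E
```

```text
w 0.19598848907881478 38.87348234653473 [-1.98 -0.13  5.49] [-0.085  0.376  0.021]
0.2 screw -0.652 [-0.275  0.36  -0.065] [-3.2 -1.3  3. ]
0.4 screw -0.453 [-0.482  0.743  0.009] [-4.5 -2.3  4.9]
0.6 screw -0.252 [-0.557  0.849 -0.111] [-5.6 -2.6  5.6]
0.74 screw -0.112 [-0.543  0.902 -0.055] [-6.  -2.9  4.6]
0.77 screw -0.082 [-0.583  0.891 -0.05 ] [-5.7 -1.6  5.7]
0.8 screw -0.052 [-0.564  0.958  0.072] [-6.1 -2.4  5.6]
0.83 screw -0.022 [-0.529  0.885  0.325] [-5.9 -2.1  4.9]
0.86 screw 0.009 [ 1.429  0.003 -0.063] [-0.7 10.1  4.9]
0.89 screw 0.039 [ 1.372 -0.027 -0.034] [-0.8  9.1  5.3]
0.92 screw 0.069 [ 1.469  0.061 -0.034] [-0.7  8.9  6. ]
0.95 screw 0.098 [1.423 0.011 0.107] [-0.7  9.1  5.3]
0.98 screw 0.128 [ 1.446 -0.068  0.343] [-1.1 10.5  4.9]
37.3083 0.19337216361452242
```

```bash
python3 - <<'E'
from pp import *
T=pose();p,d=env.grab_frame('wrist')
print(T[:3,3],env.get_gripper_width(),env.get_time_s())
for z in (.068,.094): print(z,proj([.5101,-.2264,z],T))
a=cv2.resize(p[190:330,230:410,::-1],None,fx=4.4,fy=4.2,interpolation=cv2.INTER_CUBIC)
cv2.imwrite('pics/grip.png',a)
E
```

```text
[ 0.51016608 -0.22557414  0.07641702] 0.1925471576960559 37.3583
0.068 [319.02847631 264.36937367]
0.094 [319.19958454 293.70758421]
```

View pics/grip.png

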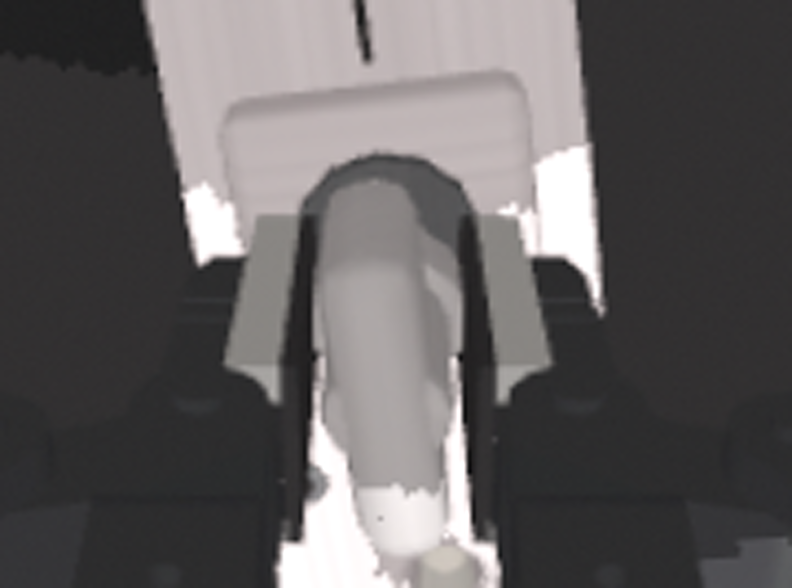

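The view shows that the pads didn't reach the wings. The fingertips closed on the round collar under them: the dark arc at (300–470,170) is exactly as wide as the pad gap. The wings (370,190)→(400,540) lie almost along the block's groove, so the screw is near its stop. I'll regrasp about 9 mm higher, on the wings only, and seat it properly.

```bash
python3 - <<'E'
from pp import *
W=(.5101,-.2264)
env.command_gripper(.4,40);env.move_l([*W,.0855],rate=.08)
env.move_l([*W,.0856],down(BY+.03),rate=.001) if 0 else env.move_j(env.inverse_kinematics([*W,.0855],down(BY+.03)))
env.sleep(.2);m0=env.get_ft_torque();f0=env.get_force()
env.command_gripper(0,45);env.sleep(.2)
print('w',env.get_gripper_width(),env.get_grip_force(),(env.get_force()-f0).round(2),(env.get_ft_torque()-m0).round(3))
q=np.array(env.get_joint_pos());q0=q.copy()
for a in np.arange(.015,.10,.015):
    q[5]=q0[5]+a;env.move_j(q);env.sleep(.15);m=env.get_ft_torque()-m0
    T=pose();print(round(a,3),'screw',round(BY-np.arctan2(T[1,0],T[0,0]),3),m.round(3),(env.get_force()-f0).round(1))
    if abs(m[2])>.4:print('stop');break
print(env.get_time_s(),env.get_gripper_width(),env.get_eef_pos())
E
```

```text
w 0.10956837862381175 67.36319571733475 [-3.63  0.22 13.25] [0.056 0.625 0.024]
0.015 screw -0.014 [0.041 0.402 0.039] [-2.3  0.9  5.2]
0.03 screw 0.001 [0.155 0.466 0.086] [-2.3  0.2  5.8]
0.045 screw 0.015 [0.101 0.455 0.534] [-3.3  0.3  5.3]
stop
40.1583 0.1026635303116484 [ 0.50985468 -0.22643076  0.08620277]
```

Now the pads are on the wings (width 0.10), and the screw hits its stop at 0.01 rad with 0.53 N m. Backing off a quarter turn.

```bash
python3 - <<'E'
from pp import *
q=np.array(env.get_joint_pos());T=pose();s=BY-np.arctan2(T[1,0],T[0,0]);q0=q[5]
for f in (.25,.5,.75,1):
    q[5]=q0+f*(-1.568-s);env.move_j(q);env.sleep(.15)
    print(env.get_force().round(1),env.get_ft_torque().round(2),env.get_gripper_width())
env.sleep(.3);T=pose();print('screw',BY+2*np.pi*0-np.arctan2(T[1,0],T[0,0]),env.get_eef_pos(),env.get_grip_force(),env.get_qvel().round(3),env.get_time_s())
p,d=env.grab_frame('wrist');t,_=env.grab_frame('top')
a=cv2.resize(p[170:350,210:430],(480,393),interpolation=cv2.INTER_CUBIC)
b=cv2.resize(t[195:260,320:410],(300,217),interpolation=cv2.INTER_CUBIC);b=np.pad(b,((0,176),(0,0),(0,0)))
cv2.imwrite('pics/fin.png',np.hstack([a,b])[...,::-1])
E
```

```text
[-0.8  1.1  3.3] [ 0.16  0.02 -0.03] 0.10459851185189738
[1.5 2.4 3.7] [ 0.47 -0.28 -0.04] 0.10196539918498092
[2.9 3.9 3.1] [ 0.89 -0.52  0.04] 0.10582174769928979
[4.  5.4 2.7] [ 1.   -0.58  0.01] 0.10581940894361533
screw -1.563232979870347 [ 0.51004011 -0.22628889  0.08622556] 64.00723770260811 [-0.     0.002  0.001  0.001 -0.    -0.001] 42.9583
```

View pics/fin.png

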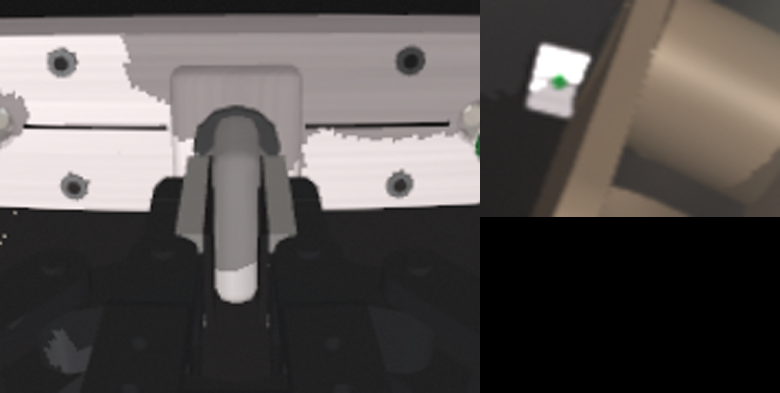

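The wings at (235,110–300) are held flat between the pads and lie square across the block, with both tubes standing in their bores at the left and right edges. Handing in.

```bash
python3 -c "
from station import env
print(env.sign_off())"
```

```text
the job is handed in; nothing more can be done
None
```

Both tubes stand upright and fully down in the bores; the screw was turned to its stop, then backed off a quarter turn (about -1.56 rad) and is still held by its wings, handed in at about 43 s after one regrasp because the first grip closed on the collar below the wings.

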